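Swap the feed rollers in a wire machine's sprung roller cassette and lock the keeper

ROBOT

A 7-joint arm with a two-finger parallel gripper is mounted at the origin on the work surface. World frame = base frame: x ahead of the robot, y to its left, z up, the work surface at z = 0. Lengths are in m, angles in rad, forces in N, time in s.
With the tool pointing down it reaches from about 0.35 to 0.9 m from the base axis. Payload 8.1 kg.
Tool frame: the origin (TCP) lies on the mounting face of the last link; the fingertips stand bot.finger_overhang ahead of it and the grasp point (between the pads) lies 159 mm ahead of it (bot.finger_overhang is the distance from the TCP to the fingertips, in m); z points along the fingers, y is the line along which they close (so a half turn about z gives the same grasp; the last joint's range is limited). The gripper opens to 92 mm and grips with 3 to 60 N. Pads are 19 mm wide; open, the fingers measure 130 mm over their backs; the gripper's body (75 mm by 190 mm) begins 47 mm behind the grasp point.
Start: joints at [-1.252, 0.434, 0.025, 1.573, -0.012, 1.134, -0.075], TCP at [0.256, 0.57, 0.405] pointing down, gripper open.
Joint ranges: [-2.62, 2.62], [-0.44, 2.09], [-1.27, 1.32], [0.08, 2.57], [-1.32, 4.46], [0.12, 2], [-2.74, 2.74]. Speed limits (rad/s): [2.22, 2.22, 3.01, 3.01, 3.14, 3.14, 3.14].

INTERFACE

Orientations are given as [roll, pitch, yaw] about the fixed x, y, z axes, in that order (R = Rz(yaw) Ry(pitch) Rx(roll)).
In Python, from cell import bot, vision, spot_in, outline_of gives the robot as it stands. The module is installed in compiled form; this text tells all that it offers.
- The arm moves only by the tool apply_moves, never from a script. Its argument "deltas" is a list of rows, each a list of 4 numbers: the shift along the tool's x, y, z in m, then the turn about the tool's z in rad. A call has 1 to 12 rows; each row shifts and turns the commanded pose from where the row before left it, along the tool's axes as they then stand; what a row does not reach is not made up. A row lasts 1/10 s, in which the tool goes at most 50 mm and 8.59 degrees, less where a joint would pass 70% of its speed; a pose out of reach is approached as far as the arm can. A call with a gripper value outside its range is refused whole. "fingers" is the finger opening in m, from 0 to 0.0918, set as the call begins (left out, the last holds). The fingers move at their own pace and stop on an object; "newtons" is the grip in N (left out, the last holds). Time passes only in rows, so rows that do not move let the fingers close. It gives the time, the measured TCP pose, the force, the opening and the grip force at its end, in the units of the state.
- bot.sense(): the state, without advancing time (a new reading comes with each control period).
- vision.get_image(name): name is "scene" or "top" or "wrist"; returns (picture, depth): 480x640x3 uint8, blue, green, red; 480x640 float32, m along the optical axis (not along the pixel's ray), 0 where there is no reading.
- vision.camera_params(name): a dict with "vfov" (degrees; the focal length in pixels is half the picture's height over the tangent of half this angle, whatever the lens; pixels are square), "cx", "cy" (the principal point, pixels), "R" (3x3) and "t" (3): a world point X has camera coordinates R X + t. Camera axes: x right, y down, z forward; pixel columns grow to the right and rows downward; lengths in m; the calibration is good to about 2 mm. The wrist camera is an equidistant fisheye: a pixel r from the principal point sees the ray r / f radians off the axis. A picture is of the moment at which its call begins: read the wrist's pose just before it. camera_params takes no time and is no camera call; for the wrist camera it gives the pose at the moment of the call.
- bot.finish_job(): hands the job in; it is judged then, once.
Trained networks look in the newest picture that a camera, given by its name, has taken for a name from the list of things; names that differ only in an ending like _2 or _b are one class to them, and where a whole thing is asked for, a point or a joint stands for the part that bears it (a point fixed in the world has none). Each returns a list of dicts, best first, with "confidence" (0 to 1); they miss things now and then, are a little off and sometimes report something else, mostly with a low value. They report only what shows in the picture. A call takes as long as a camera call. They do not tell look-alikes from the thing itself.
- spot_in(camera, label): "xyz" ([x, y, z] in m, in world coordinates, good to about 4 mm: the middle of the surface that is visible of it).
- outline_of(camera, label): "region" (480x640 bool, what is visible of it).
The state is a dict: "t": time; "qpos": joint angles; "dq": joint speeds; "effort": joint torques, N m; "tool_pos": TCP position; "tcp_rot": TCP orientation; "contact_force": force on the tool from outside, world axes, zero at the start; "wrist_torque": the same for the moment, N m; "opening": finger opening in m; "gripper_force": force on a finger pad.
Only numpy, scipy, OpenCV 4.12 (cv2) and the standard library are available. Lean on these libraries where they do the work, as an engineer would, in place of code of your own. Each camera call takes 0.05 s, during which the arm holds its last target. There are 200 camera calls.

TASK

Slide the cassette's keeper by its grip fully open to its stop, take the worn smooth roller out of its bay and lay it in the reject tray, and load every ribbed roller from the bench into a bay of its own: push one end against the sprung contact, tip the other end down, let it sit fully home. Only when all that is done, slide the keeper fully to its other stop so that its tabs lock the rollers in; leave the wrench, the spool and the carton where they are.

Things in the scene. Friction and masses are not known exactly. Their poses are not given: they have to be found in the camera images.
- cassette: fixed cassette, base plate 166 x 252 x 8 mm (8 mm = top). Origin: on the bench (z = 0), midway between the ends of its 4 bays; x runs along the bays from the sprung end (-x, robot side) to the fixed end (+x), y across the bays, z up. Two aluminium cross rails, at x -68..-48 and 48..64 mm, have a 22 mm wide slot per bay; between the rails there is only the base plate: room for fingers
- bay0 (a point): where the centre of a fully seated roller lies in bay 0: 36 mm above the bench, -99 mm along the cassette's y; axes as the cassette's. The 4 bays are alike. The slot floors lie 28 mm and the slot side walls reach 40 mm above the bench. The fixed end wall has its face at cassette x = +58 mm and reaches 40 mm above the bench; the white wall behind the springs reaches 46 mm
- bay1 (a point): where the centre of a fully seated roller lies in bay 1: 36 mm above the bench, -33 mm along the cassette's y; otherwise as bay0
- bay2 (a point): where the centre of a fully seated roller lies in bay 2: 36 mm above the bench, 33 mm along the cassette's y; otherwise as bay0
- bay3 (a point): where the centre of a fully seated roller lies in bay 3: 36 mm above the bench, 99 mm along the cassette's y; otherwise as bay0
- spring0 (a joint): how far the copper spring contact of bay 0 is pushed back (towards cassette -x): 0 m = free, its face at x = -50 mm; 0.008 with a roller seated; 0.016 at most. It takes 2 N to start and about 8 N at the end. 19 mm wide, 28.5 to 44.5 mm above the bench
- spring1 (a joint): how far the copper spring contact of bay 1 is pushed back (towards cassette -x): 0 m = free, its face at x = -50 mm; 0.008 with a roller seated; 0.016 at most. It takes 2 N to start and about 8 N at the end. 19 mm wide, 28.5 to 44.5 mm above the bench
- spring2 (a joint): how far the copper spring contact of bay 2 is pushed back (towards cassette -x): 0 m = free, its face at x = -50 mm; 0.008 with a roller seated; 0.016 at most. It takes 2 N to start and about 8 N at the end. 19 mm wide, 28.5 to 44.5 mm above the bench
- spring3 (a joint): how far the copper spring contact of bay 3 is pushed back (towards cassette -x): 0 m = free, its face at x = -50 mm; 0.008 with a roller seated; 0.016 at most. It takes 2 N to start and about 8 N at the end. 19 mm wide, 28.5 to 44.5 mm above the bench
- roller0: loose ribbed feed roller, 116 mm long, 0.1 to 0.2 kg: black eight-sided rubber body 80 mm long, 28 mm across flats, and at each end a steel journal 16 mm in diameter, 18 mm long. Origin: its centre on its axis; x along the axis; both ends alike, roll does not matter. Lies with its axis 14 mm above the bench. 8 mm longer than a bay's free space. None from the start if absent
- roller1: another feed roller, just like roller0; may be absent (then None from the start). Seated, the spring holds it against the fixed end wall; while it is tipped in, about 12 mm of spring travel leaves room to spare. Let go too high, it is held there by friction between spring and wall: set or press it down on the slot floors
- roller2: another feed roller, just like roller0; may be absent (then None from the start). Seated, the spring holds it against the fixed end wall; while it is tipped in, about 12 mm of spring travel leaves room to spare. Let go too high, it is held there by friction between spring and wall: set or press it down on the slot floors
- roller3: another feed roller, just like roller0; may be absent (then None from the start). Seated, the spring holds it against the fixed end wall; while it is tipped in, about 12 mm of spring travel leaves room to spare. Let go too high, it is held there by friction between spring and wall: set or press it down on the slot floors
- worn0: worn roller, at the start seated in bay 0, or absent (None from the start): just one of worn0 to worn3 is there. As roller0 (116 mm long, same journals, origin and axes) but its body has lost its ribs: smooth, black with white ends, only 24 mm across (axis 12 mm above what it lies on). It comes out the way a roller goes in, reversed
- worn1: worn roller, at the start seated in bay 1, or absent (None from the start): just one of worn0 to worn3 is there. As roller0 (116 mm long, same journals, origin and axes) but its body has lost its ribs: smooth, black with white ends, only 24 mm across (axis 12 mm above what it lies on). It comes out the way a roller goes in, reversed
- worn2: worn roller, at the start seated in bay 2, or absent (None from the start): just one of worn0 to worn3 is there. As roller0 (116 mm long, same journals, origin and axes) but its body has lost its ribs: smooth, black with white ends, only 24 mm across (axis 12 mm above what it lies on). It comes out the way a roller goes in, reversed
- worn3: worn roller, at the start seated in bay 3, or absent (None from the start): just one of worn0 to worn3 is there. As roller0 (116 mm long, same journals, origin and axes) but its body has lost its ribs: smooth, black with white ends, only 24 mm across (axis 12 mm above what it lies on). It comes out the way a roller goes in, reversed
- reject_tray: fixed blue open tray, 170 (x) x 110 (y) x 35 mm outside, walls and floor 4 mm thick, left of the cassette; origin under its centre
- keeper (a joint): keeper, a steel comb bar at the fixed ends of the bays that slides along cassette y: 0 m = fully open (stop), its four 24 mm tabs over the gaps; 0.033 = fully closed (stop), a tab over the journal of each bay. Tabs cover x 49..67 mm, 47 to 53 mm above the bench, 3 mm over a seated journal, and jam on a roller that is not fully down. 2 N friction; stays where left
- keeper_grip (a point): top centre of the keeper's black upright grip: a block 20 mm along cassette y, 18 mm along cassette x, standing 30 mm above the bar (bar top 53 mm, grip top 83 mm above the bench). At cassette x = 76 mm, y = -16.5 mm + keeper value
- wrench: bystander: steel open-ended wrench 170 mm long lying beyond the rollers; origin under its middle
- spool: bystander: grey plastic spool standing on its flange, 80 mm in diameter, 45 mm high; origin under its centre
- terminal_box: bystander: small closed cardboard carton 100 x 140 x 45 mm; origin under its centre
There are look-alikes about, which are no part of the job. What is shaped like the roller0 but orange is not meant.

How it is judged:
On the way, in this order (a step that is already met when the one before it is completed fails the run):
1. the keeper is slid fully open (value of joint keeper below 0.003 m), for 0.2 s.
2. the worn roller is in the reject tray and every ribbed roller is seated in a bay, the keeper still open (x of roller0 in the frame of cassette between -0.004 and 0.004 m and y of roller0 in the frame of cassette between -0.104 and 0.104 m and z of roller0 in the frame of cassette between 0.032 and 0.04 m and angle between the x axis of each of roller0, roller1, roller2, roller3 and the x axis of cassette, either way round below 0.06 rad and x of roller1 in the frame of cassette between -0.004 and 0.004 m and y of roller1 in the frame of cassette between -0.104 and 0.104 m and z of roller1 in the frame of cassette between 0.032 and 0.04 m and x of roller2 in the frame of cassette between -0.004 and 0.004 m and y of roller2 in the frame of cassette between -0.104 and 0.104 m and z of roller2 in the frame of cassette between 0.032 and 0.04 m and x of roller3 in the frame of cassette between -0.004 and 0.004 m and y of roller3 in the frame of cassette between -0.104 and 0.104 m and z of roller3 in the frame of cassette between 0.032 and 0.04 m and x of worn0 in the frame of reject_tray between -0.08 and 0.08 m and y of worn0 in the frame of reject_tray between -0.05 and 0.05 m and z of worn0 in the frame of reject_tray between 0 and 0.035 m and x of worn1 in the frame of reject_tray between -0.08 and 0.08 m and y of worn1 in the frame of reject_tray between -0.05 and 0.05 m and z of worn1 in the frame of reject_tray between 0 and 0.035 m and x of worn2 in the frame of reject_tray between -0.08 and 0.08 m and y of worn2 in the frame of reject_tray between -0.05 and 0.05 m and z of worn2 in the frame of reject_tray between 0 and 0.035 m and x of worn3 in the frame of reject_tray between -0.08 and 0.08 m and y of worn3 in the frame of reject_tray between -0.05 and 0.05 m and z of worn3 in the frame of reject_tray between 0 and 0.035 m and value of joint keeper below 0.012 m), for 0.2 s.
3. the keeper is slid fully closed (value of joint keeper above 0.03 m), for 0.2 s.
At the end, for the whole second after the job is handed in: the worn roller lies in the reject tray; every ribbed roller present lies in a bay of the cassette (slots keep it there sideways), its centre within 4 mm of the seated point along the bay and in height, its axis within 0.06 rad of the bay's; all at rest; the keeper is within 3 mm of its closed stop (x of roller0 in the frame of cassette between -0.004 and 0.004 m and y of roller0 in the frame of cassette between -0.104 and 0.104 m and z of roller0 in the frame of cassette between 0.032 and 0.04 m and angle between the x axis of each of roller0, roller1, roller2, roller3 and the x axis of cassette, either way round below 0.06 rad and x of roller1 in the frame of cassette between -0.004 and 0.004 m and y of roller1 in the frame of cassette between -0.104 and 0.104 m and z of roller1 in the frame of cassette between 0.032 and 0.04 m and x of roller2 in the frame of cassette between -0.004 and 0.004 m and y of roller2 in the frame of cassette between -0.104 and 0.104 m and z of roller2 in the frame of cassette between 0.032 and 0.04 m and x of roller3 in the frame of cassette between -0.004 and 0.004 m and y of roller3 in the frame of cassette between -0.104 and 0.104 m and z of roller3 in the frame of cassette between 0.032 and 0.04 m and x of worn0 in the frame of reject_tray between -0.08 and 0.08 m and y of worn0 in the frame of reject_tray between -0.05 and 0.05 m and z of worn0 in the frame of reject_tray between 0 and 0.035 m and x of worn1 in the frame of reject_tray between -0.08 and 0.08 m and y of worn1 in the frame of reject_tray between -0.05 and 0.05 m and z of worn1 in the frame of reject_tray between 0 and 0.035 m and x of worn2 in the frame of reject_tray between -0.08 and 0.08 m and y of worn2 in the frame of reject_tray between -0.05 and 0.05 m and z of worn2 in the frame of reject_tray between 0 and 0.035 m and x of worn3 in the frame of reject_tray between -0.08 and 0.08 m and y of worn3 in the frame of reject_tray between -0.05 and 0.05 m and z of worn3 in the frame of reject_tray between 0 and 0.035 m and value of joint keeper above 0.03 m and linear speed of each of roller0, roller1, roller2, roller3, worn0, worn1, worn2, worn3 below 0.03 m/s); the robot touches nothing.
It fails at once if a bystander (wrench, spool, carton) is moved more than 3 cm (distance of any of wrench, spool, terminal_box from where it was at the start of the episode above 0.03 m).
Of worn0, worn1, worn2, worn3 only 1 to 1 are there at a start; the rules pass over those that are not, and their reading is None.
Of roller0, roller1, roller2, roller3 only 2 to 4 are there at a start; the rules pass over those that are not, and their reading is None.
At some moment in a run one of roller0, roller1, roller2, roller3 may be knocked a few centimetres aside while the robot is not near it.
Once in a run the grip may slacken for a moment while it holds something.
It also fails if it takes over 210 s, if anything falls off the work surface, if the arm or the gripper's body presses on something with over 40 N, if the wrist force passes 120 N, or if a joint passes its speed limit or range.

## Working session

There is one attempt and no reset: what is moved stays moved. The work goes in short steps, Python scripts to look and compute and a tool call to move; the robot and the scene stay as the last step left them, time stands still between calls to the robot, and variables do not carry over. Pictures are saved under pics/ and viewed, at most 14 in all, crops included, and the job is handed in when it is done.

Besides the shell and the picture viewer there is one more tool, called after "Emit:" by a JSON object that holds its "fn" and its "kwargs", one argument or row to a line. apply_moves: Moves the arm, as the interface text tells. Its arguments: {"type":"object","properties":{"deltas":{"type":"array","items":{"type":"array","items":{"type":"number"}}},"fingers":{"type":"number"},"newtons":{"type":"number"}},"required":["deltas"]}

```bash
mkdir -p pics; cat > h.py <<'E'
import numpy as np, cv2
from cell import bot, vision, spot_in, outline_of
def K(n):
    p=vision.camera_params(n); f=240/np.tan(np.radians(p['vfov'])/2); return p,f
def cloud(n,depth):
    p,f=K(n); v,u=np.mgrid[0:480,0:640].astype(float)
    x=u-p['cx'];y=v-p['cy']
    if n=='wrist':
        r=np.hypot(x,y);th=r/f;k=np.where(r>1e-6,np.tan(th)/np.maximum(r,1e-6),1/f)
    else:k=1/f
    c=np.stack([x*k*depth,y*k*depth,depth],-1)
    return (c-p['t'])@p['R']
def proj(n,X):
    p,f=K(n); c=p['R']@np.array(X)+p['t']
    if n=='wrist':
        r=np.hypot(c[0],c[1]);s=f*np.arctan2(r,c[2])/max(r,1e-9)
    else:s=f/c[2]
    return c[0]*s+p['cx'],c[1]*s+p['cy']
E
python3 - <<'E'
from h import *
print(bot.sense(), bot.finger_overhang)
for n in('scene','top'):
    im,d=vision.get_image(n); cv2.imwrite(f'pics/{n}0.png',im); np.save(f'{n}0.npy',d); print(n,vision.camera_params(n))
E
```

```text
{'t': 0.0, 'qpos': array([-1.25160264,  0.4352414 ,  0.02496987,  1.57412022, -0.01159229,
        1.1340053 , -0.07507433]), 'dq': array([ 0.00040636,  0.00102346,  0.00026249, -0.00033298, -0.00117146,
       -0.00094898,  0.00011141]), 'effort': array([ 7.73341289e-04, -6.67853951e+01,  9.85158384e-01, -3.14451993e+01,
       -6.06325851e-02,  4.28126310e-02,  1.28104075e-04]), 'tool_pos': array([0.2558047 , 0.56999007, 0.40392433]), 'tcp_rot': array([-3.13997048e+00,  1.53344549e-04,  2.71976079e+00]), 'contact_force': array([ 0.11078418, -0.08335521,  0.68276295]), 'wrist_torque': array([ 0.04510468, -0.00442732,  0.03081094]), 'gripper_force': 0.0, 'opening': 0.091919147796262} 0.178
scene {'vfov': 53.41489642059866, 'cx': 317.69540140771903, 'cy': 243.3420569540473, 'R': array([[-0.50842613,  0.86110344,  0.00193424],
       [ 0.56831331,  0.33723828, -0.7505267 ],
       [-0.64693342, -0.38048813, -0.6608373 ]]), 't': array([ 0.2839683 , -0.28321672,  1.58427735])}
top {'vfov': 44.937653285371425, 'cx': 325.3714504169583, 'cy': 243.51302622869986, 'R': array([[ 2.57415030e-02, -9.99665735e-01,  2.40704122e-03],
       [-9.96214436e-01, -2.58524749e-02, -8.29966738e-02],
       [ 8.30311589e-02, -2.61470081e-04, -9.96546917e-01]]), 't': array([0.0297154 , 0.6125888 , 1.31639281])}
```

View pics/top0.png

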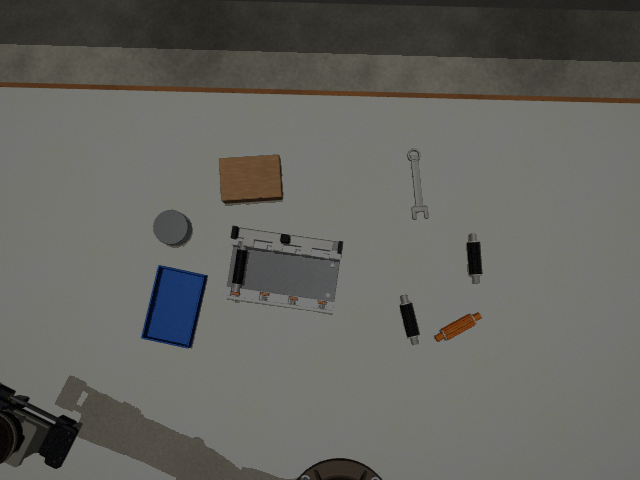

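View pics/scene0.png

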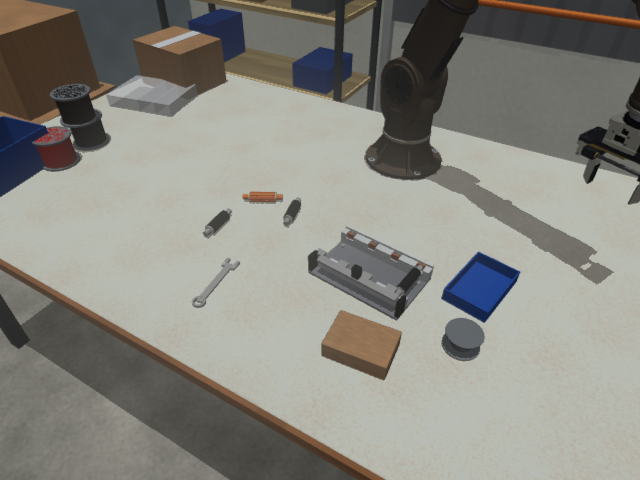

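```bash
python3 - <<'E'
from h import *
im,d=vision.get_image('top'); P=cloud('top',d)
cr=cv2.resize(im[215:355,130:350],(800,509),interpolation=cv2.INTER_CUBIC); cr2=cv2.resize(im[225:350,390:490],(400,500),interpolation=cv2.INTER_CUBIC)
cv2.imwrite('pics/c1.png',cr[:, :]); cv2.imwrite('pics/c2.png',cr2)
def rect(m,name):
    q=P[m][:,:2]; r=cv2.minAreaRect((q*1000).astype(np.float32)); print(name,[np.round(x,1) for x in r], 'z',np.percentile(P[m][:,2],[2,50,98]).round(3),m.sum())
for l in('cassette','reject_tray','roller0','worn3','keeper','keeper_grip','spool','terminal_box','wrench'):
    for o in outline_of('top',l):
        if o['confidence']>.3: 
            m=o['region']&(d>0); rect(m,l+' %.2f'%o['confidence']); v,u=np.nonzero(m); print('   px',u.mean().round(),v.mean().round())
for l in('roller0','worn3','keeper_grip'): print(l,[(np.round(s['xyz'],3),round(s['confidence'],2)) for s in spot_in('top',l)])
E
```

```text
cassette 0.64 [array([550.6, 142. ]), array([254. , 169.2]), np.float64(83.0)] z [0.002 0.011 0.057] 7205
   px 286.0 270.0
reject_tray 0.65 [array([457.5, 394.3]), array([122.7, 175.2]), np.float64(79.3)] z [-0.002  0.004  0.036] 3847
   px 174.0 307.0
reject_tray 0.63 [array([ 761.7, -165.2]), array([163.9,  34.8]), np.float64(7.0)] z [-0.     0.007  0.013] 542
   px 417.0 185.0
roller0 0.92 [array([ 588.6, -303.1]), array([118.2,  35.5]), np.float64(0.8)] z [0.002 0.023 0.032] 567
   px 474.0 258.0
roller0 0.86 [array([ 429. , -264.3]), array([ 27.5, 116.2]), np.float64(28.4)] z [0.013 0.024 0.032] 510
   px 458.0 326.0
roller0 0.62 [array([ 440.4, -152.6]), array([119.7,  30.4]), np.float64(15.2)] z [-0.     0.023  0.031] 581
   px 409.0 320.0
worn3 0.84 [array([549.5, 244.3]), array([ 30.2, 110.4]), np.float64(83.1)] z [0.005 0.044 0.051] 507
   px 239.0 269.0
keeper 0.88 [array([611.5, 127.7]), array([233.3,  45.9]), np.float64(83.6)] z [0.006 0.052 0.082] 1224
   px 286.0 241.0
keeper 0.62 [array([764. , 227.7]), array([114.3, 148.4]), np.float64(5.4)] z [0.011 0.044 0.05 ] 28
[... 331 characters left out ...]
at64(7.7)] z [-0.001  0.043  0.049] 1113
   px 172.0 228.0
spool 0.37 [array([ 586.8, -304.5]), array([113.9,  36.7]), np.float64(2.8)] z [-0.001  0.023  0.032] 561
   px 474.0 258.0
terminal_box 0.75 [array([765.1, 223.9]), array([115.1, 140.6]), np.float64(5.4)] z [0.012 0.044 0.05 ] 2804
   px 250.0 179.0
wrench 0.64 [array([ 762.4, -165.7]), array([165.6,  34.6]), np.float64(5.8)] z [-0.002  0.006  0.013] 601
   px 416.0 182.0
roller0 [(array([ 0.443, -0.144,  0.021]), 0.98), (array([ 0.425, -0.262,  0.026]), 0.63), (array([ 0.586, -0.296,  0.026]), 0.58), (array([0.614, 0.136, 0.051]), 0.53)]
worn3 [(array([0.551, 0.242, 0.043]), 0.64)]
keeper_grip [(array([0.611, 0.135, 0.052]), 0.59)]
```

View pics/c1.png

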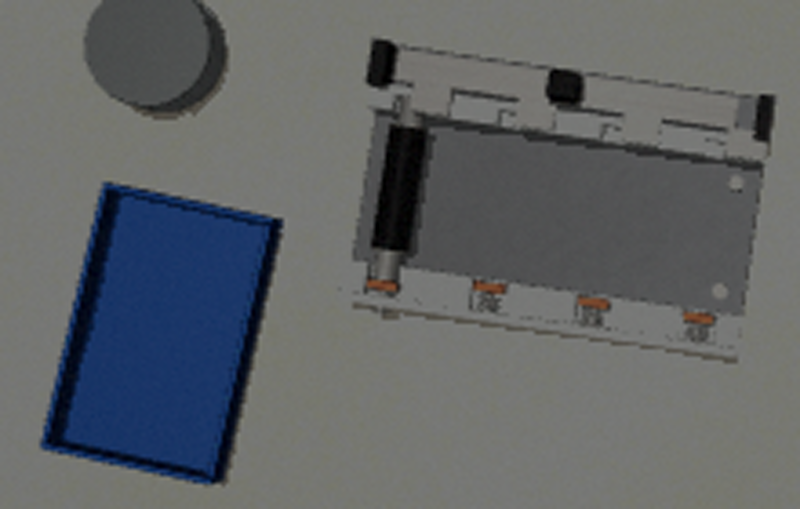

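View pics/c2.png

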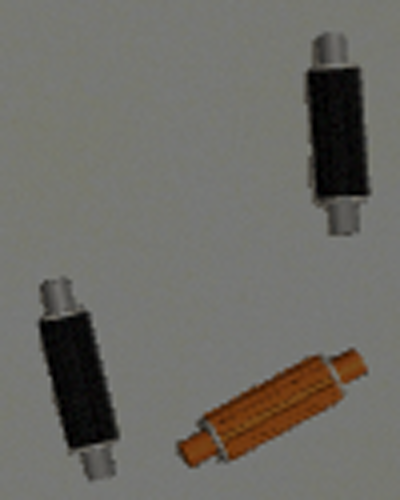

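```bash
cat >> h.py <<'E'
def go(x,y,z,yaw):
    s=bot.sense(); p=s['tool_pos']; w=s['tcp_rot'][2]
    dt=-((yaw-w+np.pi)%(2*np.pi)-np.pi)
    D=np.array([x,y,z])-p
    def R(w): return np.array([[np.cos(w),np.sin(w),0],[np.sin(w),-np.cos(w),0],[0,0,-1]])
    print('turn %.3f then xyz'%dt,(R(yaw).T@D).round(4),'| untuned xyz',(R(w).T@D).round(4), 'F',s['contact_force'].round(1),'t',round(s['t'],1),'op',round(s['opening'],4))
E
python3 - <<'E'
from h import *
go(0.54,0.15,0.42,3.02)
E
```

```text
turn -0.300 then xyz [-0.333  -0.3827 -0.0152] | untuned xyz [-0.4313 -0.267  -0.0152] F [0.2 0.3 0.6] t 0.8 op 0.0919
```

Emit:
{"fn": "apply_moves", "kwargs": {
  "deltas": [
    [0,0,0,-0.1],
    [0,0,0,-0.1],
    [0,0,0,-0.1],
    [-0.037,-0.0425,0,0],
    [-0.037,-0.0425,0,0],
    [-0.037,-0.0425,0,0],
    [-0.037,-0.0425,0,0],
    [-0.037,-0.0425,0,0],
    [-0.037,-0.0425,0,0],
    [-0.037,-0.0425,0,0],
    [-0.037,-0.0425,0,0],
    [-0.037,-0.0425,0,0]
  ],
  "fingers": 0.05
}}

```text
t: 1.95
tool_pos: [0.5087, 0.1956, 0.4051]
tcp_rot: [3.141, 0.001, 3.02]
contact_force: [0.5, 0.4, -0.4]
opening: 0.0502
gripper_force: 0.0
```

```bash
python3 - <<'E'
from h import *
go(0.54,0.15,0.42,3.02)
im,d=vision.get_image('wrist'); cv2.imwrite('pics/w1.png',im); np.save('w1.npy',d)
P=cloud('wrist',d); np.save('w1P.npy',P); np.save('w1im.npy',im)
E
```

```text
turn -0.000 then xyz [-0.0366 -0.0414 -0.0149] | untuned xyz [-0.0366 -0.0414 -0.0149] F [ 0.5  0.4 -0.4] t 1.9 op 0.0502
```

View pics/w1.png

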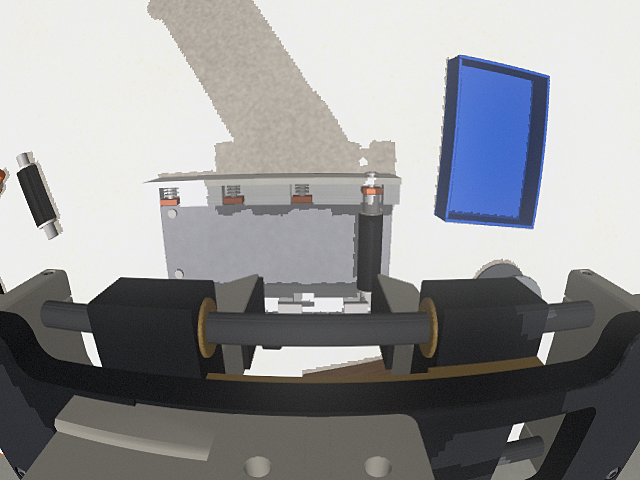

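```bash
python3 - <<'E'
from h import *
im=np.load('w1im.npy');P=np.load('w1P.npy');d=np.load('w1.npy')
hsv=cv2.cvtColor(im,cv2.COLOR_BGR2HSV)
m=(hsv[...,0]<14)&(hsv[...,1]>120)&(hsv[...,2]>60)&(d>0)
n,l,st,c=cv2.connectedComponentsWithStats(m.astype(np.uint8))
for i in range(1,n):
    if st[i,4]>15:
        q=P[l==i]; print('cu',c[i].round(),st[i,4],np.median(q,0).round(4), q[:,2].max().round(3))
r=(np.abs(np.mgrid[0:480,0:640][0]-230)<90)
def rect(m,n):
    q=P[m]; print(n,[np.round(x,1) for x in cv2.minAreaRect((q[:,:2]*1000).astype(np.float32))],q.mean(0).round(3),len(q))
v,u=np.mgrid[0:480,0:640]
box=(u>135)&(u<410)&(v>165)&(v<290)&(d>0)
wallm=box&(P[...,2]>.043)&(P[...,2]<.049)&(v<200)
q=P[wallm]; vx,vy,x0,y0=cv2.fitLine(q[:,:2].astype(np.float32),cv2.DIST_HUBER,0,.001,.001).ravel(); print('wall yaw',np.arctan2(vy,vx)-np.pi/2); rect(wallm,'wall')
w=box&(u>355)&(u<386)&(v>205)&(hsv[...,2]<70)&(P[...,2]>.035); rect(w,'worn'); 
q=P[w]; top=q[q[:,2]>.045]; vx,vy,x0,y0=cv2.fitLine(top[:,:2].astype(np.float32),cv2.DIST_HUBER,0,.001,.001).ravel(); print(np.arctan2(vy,vx),x0,y0,q[:,2].max())
# top-cam grip
im,d=vision.get_image('top');P=cloud('top',d); v,u=np.mgrid[0:480,0:640]
w=(P[...,2]>.065)&(u>220)&(u<350)&(v>220)&(v<300)&(d>0)
n,l,st,c=cv2.connectedComponentsWithStats(w.astype(np.uint8))
for i in range(1,n): rect(l==i,'high')
b=(u>215)&(u<350)&(v>220)&(v<320)&(d>0)&(P[...,2]>.004)&(P[...,2]<.012)
rect(b,'base')
E
```

```text
cu [  2. 175.] 50 [ 0.4061 -0.2201  0.0148] 0.021
cu [371. 191.] 36 [0.4989 0.2394 0.0443] 0.047
cu [171. 202.] 36 [0.4829 0.0473 0.0448] 0.046
wall yaw -0.13587725
wall [array([482.1, 142.9]), array([252.4,  23.6]), np.float64(82.8)] [0.479 0.154 0.046] 2040
worn [array([550.8, 232.3]), array([89.3, 34.6]), np.float64(2.6)] [0.553 0.23  0.057] 1575
-0.054817952 0.5571651 0.2310305 0.24220422084148654
high [array([528.7, 136.5]), array([97.4, 86.8]), np.float64(83.6)] [0.521 0.142 0.542] 3490
high [array([617.1, 136.6]), array([20.1, 17.9]), np.float64(84.2)] [0.617 0.136 0.081] 77
base [array([549.5, 144.7]), array([229.2, 312.5]), np.float64(1.5)] [0.553 0.093 0.007] 2222
```

```bash
cat > m.py <<'E'
from h import *
go(0.54,0.15,0.42,3.02)
im,d=vision.get_image('wrist'); P=cloud('wrist',d)
go(0.54,0.15,0.42,3.02)
hsv=cv2.cvtColor(im,cv2.COLOR_BGR2HSV)
m=(hsv[...,0]<14)&(hsv[...,1]>120)&(hsv[...,2]>60)&(d>0)&(P[...,0]>.45)&(P[...,1]>0)&(P[...,2]>.03)&(P[...,2]<.06)
n,l,st,c=cv2.connectedComponentsWithStats(m.astype(np.uint8))
for i in range(1,n):
    if st[i,4]>10:
        q=P[l==i]; print('cu',c[i].round(),st[i,4],np.median(q,0).round(4), np.ptp(q,axis=0).round(3))
def rect(m,n):
    q=P[m]; print(n,[np.round(x,1) for x in cv2.minAreaRect((q[:,:2]*1000).astype(np.float32))],q.mean(0).round(3),len(q))
X=P
cass=(X[...,0]>.45)&(X[...,0]<.66)&(X[...,1]>-.02)&(X[...,1]<.30)&(d>0)
rect(cass&(X[...,2]>.043)&(X[...,2]<.049)&(X[...,0]<.53),'wall')
w=cass&(hsv[...,2]<70)&(X[...,2]>.04)&(X[...,2]<.055)&(X[...,1]>.2)&(X[...,1]<.27); rect(w,'worn')
t=(X[...,0]>.3)&(X[...,0]<.6)&(X[...,1]>.3)&(X[...,1]<.5)&(hsv[...,0]>100)&(hsv[...,0]<130)&(hsv[...,1]>100)&(d>0); rect(t,'tray')
E
python3 m.py
```

```text
turn -0.011 then xyz [-0.0332 -0.0363 -0.0149] | untuned xyz [-0.0336 -0.036  -0.0149] F [0.4 0.6 0.4] t 2.0 op 0.0498
turn -0.008 then xyz [-0.0353 -0.0396 -0.0151] | untuned xyz [-0.0356 -0.0394 -0.0151] F [ 0.1  0.2 -0.3] t 2.1 op 0.0499
cu [372. 186.] 20 [0.4896 0.2486 0.0446] [0.004 0.004 0.003]
cu [174. 199.] 51 [0.4763 0.0593 0.0437] [0.006 0.018 0.004]
wall [array([492.5, 155.6]), array([252.7,  54.6]), np.float64(83.4)] [0.481 0.179 0.045] 2698
worn [array([565.1, 243.5]), array([ 31. , 108.4]), np.float64(74.3)] [0.546 0.247 0.045] 1338
tray [array([457.8, 407.8]), array([134.7, 169.4]), np.float64(79.7)] [0.456 0.402 0.009] 12625
```

Emit:
{"fn": "apply_moves", "kwargs": {
  "deltas": [
    [-0.03,-0.02,0,0],
    [-0.03,-0.02,0,0],
    [-0.03,-0.01,0,0],
    [-0.03,0,0.01,0],
    [0,0,0,0],
    [0,0,0,0],
    [0,0,0,0],
    [0,0,0,0]
  ],
  "fingers": 0.06
}}

```text
t: 2.9
tool_pos: [0.6201, 0.1342, 0.3952]
tcp_rot: [3.141, 0.0, 3.021]
contact_force: [0.2, -0.2, 0.1]
opening: 0.0603
gripper_force: 0.0
```

```bash
python3 m.py
```

```text
turn 0.001 then xyz [ 0.0815  0.006  -0.0248] | untuned xyz [ 0.0814  0.0061 -0.0248] F [ 0.2 -0.2  0.1] t 2.9 op 0.0603
turn 0.001 then xyz [ 0.0816  0.0062 -0.0247] | untuned xyz [ 0.0816  0.0062 -0.0247] F [ 0.2 -0.   0.7] t 3.0 op 0.0599
cu [427.  67.] 69 [0.4929 0.251  0.0441] [0.005 0.017 0.004]
cu [272.  71.] 11 [0.4834 0.1115 0.0443] [0.004 0.005 0.001]
cu [285.  69.] 17 [0.4842 0.1237 0.0439] [0.003 0.01  0.003]
cu [355.  71.] 82 [0.4928 0.1846 0.0443] [0.006 0.019 0.004]
cu [202.  76.] 41 [0.4771 0.0483 0.0444] [0.005 0.01  0.008]
wall [array([493.5, 151.4]), array([252.2,  54.4]), np.float64(84.1)] [0.481 0.165 0.045] 2905
worn [array([567.8, 243.7]), array([155.2,  32.6]), np.float64(3.1)] [0.557 0.241 0.045] 1227
tray [array([464.8, 390.9]), array([112.2, 159.8]), np.float64(79.3)] [0.472 0.401 0.01 ] 9805
```

```bash
python3 - <<'E'
from h import *
go(0.617,0.1368,0.236,3.021)
E
```

```text
turn -0.000 then xyz [0.0036 0.0024 0.1593] | untuned xyz [0.0036 0.0024 0.1593] F [ 0.2 -0.   0.7] t 3.0 op 0.0599
```

Emit:
{"fn": "apply_moves", "kwargs": {
  "deltas": [
    [0.0036,0.0024,0.04,0],
    [0,0,0.04,0],
    [0,0,0.04,0],
    [0,0,0.025,0],
    [0,0,0.014,0],
    [0,0,0,0],
    [0,0,0,0],
    [0,0,0,0]
  ]
}}

```text
t: 3.75
tool_pos: [0.6184, 0.1362, 0.2376]
tcp_rot: [3.14, 0.003, 3.02]
contact_force: [-0.1, 0.3, 0.8]
opening: 0.0598
gripper_force: 0.0
```

Emit:
{"fn": "apply_moves", "kwargs": {
  "deltas": [
    [0,0,0,0],
    [0,0,0,0],
    [0,0,0,0],
    [0,0,0,0],
    [0,0,0,0],
    [0,0,0,0]
  ],
  "fingers": 0.0,
  "newtons": 20
}}

```text
t: 4.35
tool_pos: [0.6177, 0.1363, 0.2358]
tcp_rot: [3.141, 0.0, 3.02]
contact_force: [-0.3, 0.5, 0.5]
opening: 0.0197
gripper_force: 20.0
```

Emit:
{"fn": "apply_moves", "kwargs": {
  "deltas": [
    [0,-0.004,0,0],
    [0,-0.005,0,0],
    [0,-0.005,0,0],
    [0,-0.004,0,0],
    [0,-0.001,0,0],
    [0,0,0,0],
    [0,0,0,0],
    [0,0,0,0]
  ]
}}

```text
t: 5.15
tool_pos: [0.6155, 0.1182, 0.2358]
tcp_rot: [3.14, 0.0, 3.021]
contact_force: [1.7, 5.8, -2.1]
opening: 0.0197
gripper_force: 20.0
```

Emit:
{"fn": "apply_moves", "kwargs": {
  "deltas": [
    [0,-0.002,0,0],
    [0,-0.002,0,0],
    [0,0,0,0],
    [0,0,0,0],
    [0,0,0,0]
  ]
}}

```text
t: 5.65
tool_pos: [0.6152, 0.1174, 0.2358]
tcp_rot: [3.136, 0.001, 3.023]
contact_force: [4.3, 16.2, -6.8]
opening: 0.0198
gripper_force: 20.0
```

Emit:
{"fn": "apply_moves", "kwargs": {
  "deltas": [
    [0,0.003,0,0],
    [0,0,0,0],
    [0,0,0,0],
    [0,0,-0.03,0],
    [0,0,-0.03,0],
    [0,0,0,0],
    [0,0,0,0],
    [0,0,0,0]
  ],
  "fingers": 0.05
}}

```text
t: 6.45
tool_pos: [0.6148, 0.1156, 0.2949]
tcp_rot: [-3.141, -0.001, 3.019]
contact_force: [0.8, 0.2, 0.0]
opening: 0.0501
gripper_force: 0.0
```

```bash
python3 - <<'E'
from h import *
go(0.5529,0.2428,0.199,3.022)
im,d=vision.get_image('wrist');P=cloud('wrist',d)
hsv=cv2.cvtColor(im,cv2.COLOR_BGR2HSV)
X=P
w=(X[...,0]>.45)&(X[...,0]<.66)&(d>0)&(hsv[...,2]<70)&(X[...,2]>.04)&(X[...,2]<.052)&(X[...,1]>.21)&(X[...,1]<.275)
n,l,st,c=cv2.connectedComponentsWithStats(w.astype(np.uint8)); i=1+st[1:,4].argmax(); q=P[l==i]
print(st[i],[np.round(x,1) for x in cv2.minAreaRect((q[:,:2]*1000).astype(np.float32))],q.mean(0))
im,d=vision.get_image('top');P=cloud('top',d)
w=(P[...,2]>.072)&(P[...,2]<.09)&(P[...,0]>.59)&(P[...,0]<.65)&(P[...,1]>.09)&(P[...,1]<.18); q=P[w]
print('grip',len(q),q.mean(0).round(4))
E
```

```text
turn -0.003 then xyz [0.0766 0.1189 0.0959] | untuned xyz [0.077  0.1187 0.0959] F [0.8 0.2 0. ] t 6.5 op 0.0501
[ 475   80   33  117 2766] [array([552.5, 242.6]), array([21.9, 77.7]), np.float64(83.5)] [0.5515053  0.24090696 0.04513749]
grip 0 [nan nan nan]<stdin>:11: RuntimeWarning: Mean of empty slice.
  ret = um.true_divide(
```

Emit:
{"fn": "apply_moves", "kwargs": {
  "deltas": [
    [0.025,0.04,0,0],
    [0.026,0.04,0,0],
    [0.026,0.039,0,0],
    [0,0,0.03,0],
    [0,0,0.03,0],
    [0,0,0,0],
    [0,0,0.02,0],
    [0,0,0.016,0],
    [0,0,0,0],
    [0,0,0,0],
    [0,0,0,0]
  ]
}}

```text
t: 7.65
tool_pos: [0.5539, 0.2436, 0.201]
tcp_rot: [3.141, 0.001, 3.019]
contact_force: [0.2, 1.2, 0.4]
opening: 0.0499
gripper_force: 0.0
```

Emit:
{"fn": "apply_moves", "kwargs": {
  "deltas": [
    [0,0,0,0],
    [0,0,0,0],
    [0,0,0,0],
    [0,0,0,0],
    [0,0,0,0],
    [0,0,0,0]
  ],
  "fingers": 0.0,
  "newtons": 45
}}

```text
t: 8.25
tool_pos: [0.5533, 0.2431, 0.1999]
tcp_rot: [-3.141, -0.0, 3.019]
contact_force: [-1.1, -4.6, 5.5]
opening: 0.0236
gripper_force: 45.0
```

Emit:
{"fn": "apply_moves", "kwargs": {
  "deltas": [
    [0.002,0,0,0],
    [0.002,0,0,0],
    [0.001,0,0,0],
    [0,0,0,0],
    [0,0,0,0],
    [0,0,0,0]
  ]
}}

```text
t: 8.85
tool_pos: [0.5497, 0.2436, 0.2]
tcp_rot: [3.141, 0.003, 3.019]
contact_force: [5.4, -4.5, -0.4]
opening: 0.0231
gripper_force: 45.0
```

Emit:
{"fn": "apply_moves", "kwargs": {
  "deltas": [
    [0.001,0,0,0],
    [0,0,-0.005,0],
    [0,0,-0.005,0],
    [0,0,-0.005,0],
    [0,0,-0.006,0],
    [0,0,-0.01,0],
    [0,0,-0.03,0],
    [0,0,-0.03,0],
    [0,0,0,0],
    [0,0,0,0]
  ]
}}

```text
t: 9.85
tool_pos: [0.5471, 0.2448, 0.2914]
tcp_rot: [3.14, 0.001, 3.02]
contact_force: [-0.0, -0.6, -1.1]
opening: 0.0238
gripper_force: 45.0
```

```bash
python3 - <<'E'
from h import *
go(0.4575,0.394,0.29,2.95)
im,d=vision.get_image('wrist');P=cloud('wrist',d);np.save('w3P.npy',P); cv2.imwrite('pics/w3.png',im)
im,d=vision.get_image('top');P=cloud('top',d)
hsv=cv2.cvtColor(im,cv2.COLOR_BGR2HSV)
t=(P[...,0]>.33)&(P[...,0]<.58)&(P[...,1]>.28)&(P[...,1]<.5)&(hsv[...,0]>100)&(hsv[...,0]<130)&(hsv[...,1]>120)&(P[...,2]>.028);q=P[t];print([np.round(x,1) for x in cv2.minAreaRect((q[:,:2]*1000).astype(np.float32))])
E
```

```text
turn 0.070 then xyz [0.1163 0.1294 0.0014] | untuned xyz [0.107  0.1373 0.0014] F [-0.  -0.6 -1.1] t 9.8 op 0.0238
[array([449.4, 369.7]), array([152.4, 157.9]), np.float64(79.6)]
```

View pics/w3.png

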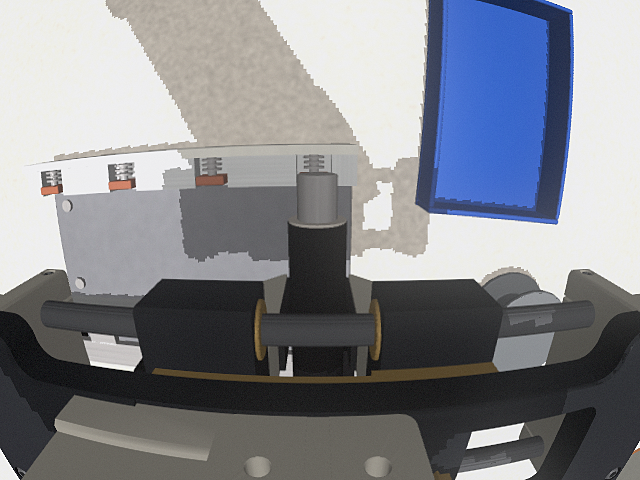

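Emit:
{"fn": "apply_moves", "kwargs": {
  "deltas": [
    [0,0,0,0.065],
    [0.029,0.0325,0,0],
    [0.029,0.0325,0,0],
    [0.029,0.0325,0,0],
    [0.029,0.0325,0,0],
    [0,0,0.03,0],
    [0,0,0.03,0],
    [0,0,0.025,0],
    [0,0,0.015,0],
    [0,0,0,0],
    [0,0,0,0],
    [0,0,0,0]
  ]
}}

```text
t: 11.15
tool_pos: [0.458, 0.394, 0.1919]
tcp_rot: [3.14, 0.001, 2.954]
contact_force: [0.4, 1.5, -1.6]
opening: 0.0237
gripper_force: 45.0
```

Emit:
{"fn": "apply_moves", "kwargs": {
  "deltas": [
    [0,0,0.003,0],
    [0,0,0,0],
    [0,0,0,0]
  ]
}}

```text
t: 11.45
tool_pos: [0.4576, 0.3937, 0.1881]
tcp_rot: [3.141, 0.0, 2.955]
contact_force: [-0.2, -0.0, -1.0]
opening: 0.0234
gripper_force: 45.0
```

Emit:
{"fn": "apply_moves", "kwargs": {
  "deltas": [
    [0,0,0,0],
    [0,0,0,0],
    [0,0,0,0],
    [0,0,-0.03,0],
    [0,0,-0.04,0],
    [0,0,-0.04,0],
    [0,0,-0.03,0],
    [0,0,0,0],
    [0,0,0,0]
  ],
  "fingers": 0.05
}}

```text
t: 12.35
tool_pos: [0.4575, 0.3937, 0.3284]
tcp_rot: [3.14, 0.001, 2.955]
contact_force: [0.1, -0.6, 0.4]
opening: 0.0499
gripper_force: 0.0
```

```bash
cat > r.py <<'E'
from h import *
im,d=vision.get_image('top'); P=cloud('top',d)
for o in outline_of('top','roller0')+outline_of('top','worn3'):
    m=o['region']&(d>0)
    q=P[m]; q=q[q[:,2]>.012]; h=cv2.cvtColor(im,cv2.COLOR_BGR2HSV)[m]
    v,u=np.nonzero(m); w=q[:,:2]-q[:,:2].mean(0)
    if len(q)<50: continue
    e=np.linalg.eigh(w.T@w)[1][:,1]; a=np.arctan2(e[1],e[0]); 
    s=w@e; n=w@np.array([-e[1],e[0]]); mid=lambda t:(np.percentile(t,1.5)+np.percentile(t,98.5))/2
    c=q[:,:2].mean(0)+mid(s)*e+mid(n)*np.array([-e[1],e[0]])
    print('%.2f'%o['confidence'],'px',u.mean().round(),v.mean().round(),'S',np.median(h[:,1]),'ctr',c.round(4),'yaw',round(a,3),'z',np.median(q[:,2]).round(3),'len',np.ptp(s).round(3))
print(bot.sense()['t'],bot.sense()['tool_pos'])
E
python3 r.py
```

```text
0.84 px 409.0 320.0 S 30.0 ctr [ 0.4422 -0.1522] yaw -2.883 z 0.023 len 0.115
0.68 px 458.0 326.0 S 214.0 ctr [ 0.4285 -0.2638] yaw 2.086 z 0.024 len 0.116
0.67 px 251.0 179.0 S 129.0 ctr [0.7579 0.2221] yaw 1.657 z 0.044 len 0.141
0.58 px 474.0 257.0 S 33.0 ctr [ 0.5887 -0.3008] yaw -3.068 z 0.023 len 0.112
0.70 px 178.0 290.0 S 27.5 ctr [0.4946 0.3845] yaw -3.118 z 0.022 len 0.041
12.5 [0.45708477 0.39336865 0.32641471]
```

```bash
python3 - <<'E'
from h import *
go(0.519,-0.132,0.30,3.40)
E
```

```text
turn -0.445 then xyz [ 0.0744 -0.5237  0.0264] | untuned xyz [-0.1584 -0.5047  0.0264] F [-0.9  0.   0.4] t 12.5 op 0.0501
```

Emit:
{"fn": "apply_moves", "kwargs": {
  "deltas": [
    [-0.0132,-0.042,0,0],
    [-0.0132,-0.042,0,0],
    [-0.0132,-0.042,0,0],
    [-0.0132,-0.042,0,0],
    [-0.0132,-0.042,0,0],
    [-0.0132,-0.042,0,0],
    [-0.0132,-0.042,0,0],
    [-0.0132,-0.042,0,0],
    [-0.0132,-0.042,0,0],
    [-0.0132,-0.042,0,0],
    [-0.0132,-0.042,0,0],
    [-0.0132,-0.042,0,0]
  ]
}}

```text
t: 13.7
tool_pos: [0.5191, -0.1327, 0.3266]
tcp_rot: [-3.141, -0.002, 2.955]
contact_force: [1.3, -0.7, -0.1]
opening: 0.0503
gripper_force: 0.0
```

Emit:
{"fn": "apply_moves", "kwargs": {
  "deltas": [
    [0,0,0.01,-0.11],
    [0,0,0.01,-0.11],
    [0,0,0.006,-0.11],
    [0,0,0,-0.115],
    [0,0,0,0],
    [0,0,0,0],
    [0,0,0,0],
    [0,0,0,0]
  ]
}}

```text
t: 14.5
tool_pos: [0.5195, -0.1309, 0.3017]
tcp_rot: [-3.142, -0.0, -2.885]
contact_force: [0.2, -0.3, -1.1]
opening: 0.0502
gripper_force: 0.0
```

```bash
cat > rw.py <<'E'
import sys
from h import *
def find(x,y,R=.09):
    im,d=vision.get_image('wrist');P=cloud('wrist',d);hsv=cv2.cvtColor(im,cv2.COLOR_BGR2HSV)
    w=(np.hypot(P[...,0]-x,P[...,1]-y)<R)&(P[...,2]>.009)&(P[...,2]<.04)&(d>0)&((hsv[...,1]<120)|(hsv[...,2]<60))
    n,l,st,c=cv2.connectedComponentsWithStats(w.astype(np.uint8)); i=1+st[1:,4].argmax(); q=P[l==i]
    (cx,cy),(a,b),an=cv2.minAreaRect((q[:,:2]*1000).astype(np.float32))
    if a<b: an+=90
    an=(an+90)%180-90
    print('ctr %.1f %.1f size %.0f %.0f yaw %.3f'%(cx,cy,a,b,np.radians(an)),'z',q[:,2].max().round(3),'px',st[i]); return cx/1000,cy/1000,np.radians(an)
E
python3 - <<'E'
from rw import *
x,y,a=find(.442,-.152); go(x,y,0.181,a+np.pi)
E
```

```text
ctr 442.3 -149.5 size 116 29 yaw 0.262 z 0.03 px [ 297   46   42  163 5709]
turn -0.005 then xyz [0.0794 0.002  0.1207] | untuned xyz [0.0794 0.0016 0.1207] F [-0.1 -0.4  0.3] t 14.6 op 0.0502
```

Emit:
{"fn": "apply_moves", "kwargs": {
  "deltas": [
    [0.04,0.001,0,-0.005],
    [0.0394,0.001,0,0],
    [0,0,0.04,0],
    [0,0,0.03,0],
    [0,0,0.025,0],
    [0,0,0.016,0],
    [0,0,0.009,0],
    [0,0,0,0],
    [0,0,0,0],
    [0,0,0,0]
  ]
}}

```text
t: 15.55
tool_pos: [0.4427, -0.1496, 0.1825]
tcp_rot: [-3.141, 0.001, -2.879]
contact_force: [-0.3, -0.1, -0.3]
opening: 0.0499
gripper_force: 0.0
```

Emit:
{"fn": "apply_moves", "kwargs": {
  "deltas": [
    [0,0,0,0],
    [0,0,0,0],
    [0,0,0,0],
    [0,0,0,0],
    [0,0,0,0]
  ],
  "fingers": 0.0,
  "newtons": 45
}}

```text
t: 16.05
tool_pos: [0.4425, -0.1497, 0.182]
tcp_rot: [-3.141, 0.001, -2.879]
contact_force: [0.3, -0.4, 6.7]
opening: 0.0276
gripper_force: 45.0
```

Emit:
{"fn": "apply_moves", "kwargs": {
  "deltas": [
    [0,0,-0.02,0],
    [0,0,-0.03,0],
    [0,0,-0.04,0],
    [0,0,-0.03,0],
    [0,0,0,0],
    [0,0,0,0],
    [0,0,0,0]
  ]
}}

```text
t: 16.75
tool_pos: [0.4417, -0.1493, 0.3005]
tcp_rot: [3.141, -0.002, -2.878]
contact_force: [-0.3, 1.3, -2.6]
opening: 0.0276
gripper_force: 4.3
```

```bash
python3 - <<'E'
from h import *
go(0.541,0.1445,0.30,3.0216)
im,d=vision.get_image('wrist');cv2.imwrite('pics/w4.png',im);P=cloud('wrist',d)
s=bot.sense();p=s['tool_pos'];w=s['tcp_rot'][2];tx=np.array([np.cos(w),np.sin(w)]);ty=np.array([np.sin(w),-np.cos(w)])
D=P[...,:2]-p[:2];lx=D@tx;ly=D@ty;z=P[...,2]
m=(abs(ly)<.012)&(lx>.02)&(lx<.09)&(z>p[2]-.19)&(d>0)
print('held end at tool x',np.percentile(lx[m],[90,97,99,100]).round(4),m.sum(),'top z rel tcp, by x')
for a in(.02,.025,.045,.05):
    k=m&(lx>a)&(lx<a+.006); print(a,(z[k].max()-p[2]).round(4) if k.any() else None, ly[k].mean().round(4))
E
```

```text
turn 0.383 then xyz [-0.0635  0.3035  0.0005] | untuned xyz [-0.1724  0.2578  0.0005] F [-0.3  1.3 -2.6] t 16.8 op 0.0276
held end at tool x [0.041  0.0539 0.0578 0.059 ] 19830 top z rel tcp, by x
0.02 -0.0584 0.0001
0.025 -0.0592 0.0001
0.045 -0.1584 0.0019
0.05 -0.1589 0.0018
```

Emit:
{"fn": "apply_moves", "kwargs": {
  "deltas": [
    [0,0,0,0],
    [0,0,0,0],
    [0,0,0,0],
    [0,0,0,0]
  ]
}}

```text
t: 17.2
tool_pos: [0.4423, -0.1495, 0.3015]
tcp_rot: [3.141, -0.0, -2.878]
contact_force: [-0.6, -0.9, -2.6]
opening: 0.0276
gripper_force: 45.0
```

```bash
cat > held.py <<'E'
from h import *
def held(tag=None):
    im,d=vision.get_image('wrist');P=cloud('wrist',d)
    if tag: cv2.imwrite('pics/%s.png'%tag,im)
    s=bot.sense();p=s['tool_pos'];w=s['tcp_rot'][2];tx=np.array([np.cos(w),np.sin(w)]);ty=np.array([np.sin(w),-np.cos(w)])
    D=P[...,:2]-p[:2];lx=D@tx;ly=D@ty;z=P[...,2]
    m=(abs(ly)<.012)&(lx>.02)&(lx<.09)&(z>p[2]-.19)&(z<p[2]-.12)&(d>0)
    print('held end',np.percentile(lx[m],[97,99,100]).round(4),m.sum(),'F',s['contact_force'].round(1),'gf',s['gripper_force'])
    for a in(.024,.030,.034,.042,.046,.050,.054):
        k=m&(lx>a)&(lx<a+.004); 
        if k.any(): print(a,'top',(np.percentile(z[k],98)-p[2]).round(4),'y',ly[k].mean().round(4))
if __name__=='__main__': held()
E
python3 held.py
```

```text
held end [0.0578 0.0585 0.0586] 5252 F [-0.2 -0.6 -2.2] gf 44.999542124569416
0.024 top -0.1531 y 0.0003
0.03 top -0.1531 y 0.0001
0.034 top -0.1533 y 0.0001
0.042 top -0.1597 y 0.0018
0.046 top -0.1596 y 0.0017
0.05 top -0.1596 y 0.0016
0.054 top -0.1594 y 0.0015
```

```bash
python3 - <<'E'
from h import *
go(0.5544,0.1762,0.24,3.0216)
E
```

```text
turn 0.383 then xyz [-0.0723  0.3368  0.0616] | untuned xyz [-0.193   0.2853  0.0616] F [-0.2 -0.6 -2.2] t 17.2 op 0.0278
```

Emit:
{"fn": "apply_moves", "kwargs": {
  "deltas": [
    [0,0,0,0.1],
    [0,0,0,0.1],
    [0,0,0,0.1],
    [0,0,0,0.083],
    [-0.012,0.042,0,0],
    [-0.012,0.042,0,0],
    [-0.012,0.042,0,0],
    [-0.012,0.042,0,0],
    [-0.012,0.042,0,0],
    [-0.0123,0.042,0,0],
    [0,0.0424,0,0],
    [0,0.0424,0,0]
  ]
}}

```text
t: 18.45
tool_pos: [0.5546, 0.178, 0.3016]
tcp_rot: [-3.142, 0.0, 3.021]
contact_force: [0.3, 0.6, -2.4]
opening: 0.0277
gripper_force: 45.0
```

Emit:
{"fn": "apply_moves", "kwargs": {
  "deltas": [
    [0,0,0.02,0],
    [0,0,0.02,0],
    [0,0,0.015,0],
    [0,0,0,0],
    [0,0,0,0],
    [0,0,0,0]
  ]
}}

```text
t: 19.05
tool_pos: [0.5548, 0.1763, 0.2477]
tcp_rot: [3.141, 0.001, 3.021]
contact_force: [0.8, 0.2, -0.9]
opening: 0.0279
gripper_force: 45.0
```

```bash
python3 - <<'E'
from held import *
go(0.5544,0.1762,0.217,3.0216)
held('w5')
E
```

```text
turn -0.000 then xyz [ 0.0004 -0.0001  0.0307] | untuned xyz [ 0.0004 -0.0001  0.0307] F [ 0.8  0.2 -0.9] t 19.1 op 0.0279
held end [0.0581 0.0588 0.059 ] 5314 F [ 0.1 -0.3 -1.9] gf 44.99944820534438
0.024 top -0.1533 y 0.0002
0.03 top -0.1534 y 0.0002
0.034 top -0.1533 y 0.0001
0.042 top -0.1598 y 0.0018
0.046 top -0.1599 y 0.0018
0.05 top -0.1596 y 0.0017
0.054 top -0.1598 y 0.0014
```

View pics/w5.png

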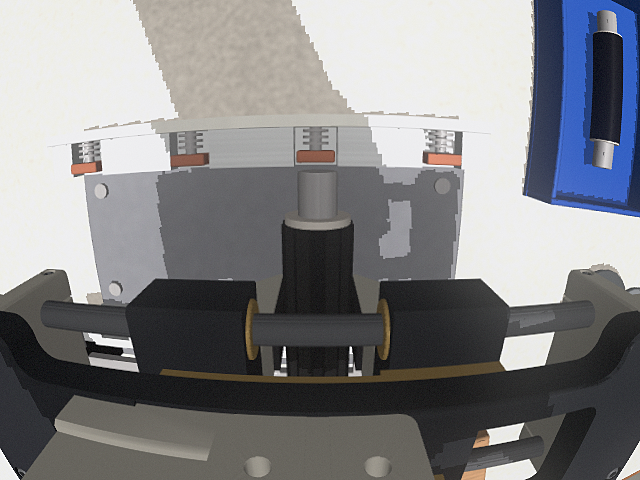

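Emit:
{"fn": "apply_moves", "kwargs": {
  "deltas": [
    [0,0,0.01,0],
    [0,0,0.01,0],
    [0,0,0.005,0],
    [0,0,0.003,0],
    [0,0,0.003,0],
    [0,0,0,0],
    [0,0,0,0]
  ]
}}

```text
t: 19.8
tool_pos: [0.5542, 0.1762, 0.2157]
tcp_rot: [-3.141, -0.0, 3.022]
contact_force: [-0.6, -1.1, -2.5]
opening: 0.0273
gripper_force: 45.0
```

```bash
python3 held.py
```

```text
held end [0.081  0.0822 0.0827] 8698 F [-0.7 -1.2 -2.6] gf 44.998944103717804
0.024 top -0.154 y 0.0001
0.03 top -0.1543 y 0.0002
0.034 top -0.1544 y 0.0
0.042 top -0.1609 y 0.0016
0.046 top -0.1611 y 0.0016
0.05 top -0.1615 y 0.0016
0.054 top -0.1613 y 0.001
```

Emit:
{"fn": "apply_moves", "kwargs": {
  "deltas": [
    [0.003,0,0,0],
    [0.003,0,0,0],
    [0.003,0,0,0],
    [0.003,0,0,0],
    [0.002,0,0,0],
    [0,0,0,0],
    [0,0,0,0],
    [0,0,0,0]
  ]
}}

```text
t: 20.65
tool_pos: [0.5413, 0.1777, 0.2163]
tcp_rot: [3.141, 0.003, 3.021]
contact_force: [5.8, -2.5, -2.9]
opening: 0.0276
gripper_force: 45.0
```

```bash
python3 held.py
```

```text
held end [0.0749 0.0778 0.0792] 7802 F [ 6.7 -1.6 -2.6] gf 45.00151839572936
0.024 top -0.1543 y 0.0002
0.03 top -0.1546 y 0.0001
0.034 top -0.1546 y 0.0001
0.042 top -0.1614 y 0.0004
0.046 top -0.1619 y -0.0001
0.05 top -0.162 y 0.0001
0.054 top -0.1622 y 0.0001
```

Emit:
{"fn": "apply_moves", "kwargs": {
  "deltas": [
    [0,0,0.003,0],
    [0,0,0.003,0],
    [0,0,0.003,0],
    [0,0,0.003,0],
    [0,0,0,0],
    [0,0,0,0]
  ]
}}

```text
t: 21.3
tool_pos: [0.5417, 0.1781, 0.2049]
tcp_rot: [3.14, 0.004, 3.021]
contact_force: [5.1, 0.3, 2.9]
opening: 0.0277
gripper_force: 45.0
```

Emit:
{"fn": "apply_moves", "kwargs": {
  "deltas": [
    [0,0,0.001,0],
    [0,0,0.001,0],
    [0,0,0,0],
    [0,0,0,0]
  ]
}}

```text
t: 21.7
tool_pos: [0.5418, 0.178, 0.2038]
tcp_rot: [3.139, 0.004, 3.021]
contact_force: [3.1, -1.5, 14.0]
opening: 0.0278
gripper_force: 45.0
```

```bash
python3 held.py
```

```text
held end [0.0751 0.0778 0.0792] 8397 F [ 3.6 -1.4 13.8] gf 45.00426712911576
0.024 top -0.1532 y 0.0
0.03 top -0.1532 y 0.0001
0.034 top -0.1533 y 0.0001
0.042 top -0.1598 y 0.0012
0.046 top -0.1597 y 0.0
0.05 top -0.1597 y 0.0
0.054 top -0.1597 y 0.0003
```

Emit:
{"fn": "apply_moves", "kwargs": {
  "deltas": [
    [0,0,0,0],
    [0,0,0,0],
    [0,0,0,0],
    [0,0,-0.03,0],
    [0,0,-0.03,0],
    [0,0,-0.04,0],
    [-0.035,0,0,0],
    [-0.035,0,0,0],
    [0,0,0,0],
    [0,0,0,0],
    [0,0,0,0]
  ],
  "fingers": 0.05
}}

```text
t: 22.85
tool_pos: [0.6089, 0.1699, 0.301]
tcp_rot: [-3.141, -0.002, 3.022]
contact_force: [-0.5, 0.0, -0.6]
opening: 0.0496
gripper_force: 0.0
```

```bash
cat > seat.py <<'E'
from h import *
O=np.array([.541,.1445]);ex=np.array([np.cos(.12),-np.sin(.12)]);ey=np.array([np.sin(.12),np.cos(.12)])
def seat(cam,by):
    im,d=vision.get_image(cam);P=cloud(cam,d);hsv=cv2.cvtColor(im,cv2.COLOR_BGR2HSV)
    cx=(P[...,:2]-O)@ex;cy=(P[...,:2]-O)@ey;z=P[...,2]
    m=(abs(cy-by)<.011)&(z>.03)&(z<.075)&(d>0)
    for a in(-.056,-.05,-.035,-.02,0,.02,.035,.046):
        k=m&(cx>a-.004)&(cx<a+.004)
        if k.sum()>4: print(cam,a,'top',np.percentile(z[k],95).round(4))
    b=m&(hsv[...,2]<75)&(abs(cx)<.06)
    if b.any(): print('body x range',np.percentile(cx[b],[1,99]).round(4))
E
python3 - <<'E'
from seat import *
seat('wrist',.033)
seat('top',.033)
E
python3 r.py
```

```text
wrist -0.056 top 0.0451
wrist -0.05 top 0.0443
wrist -0.035 top 0.0503
wrist -0.02 top 0.0506
wrist 0 top 0.0506
wrist 0.02 top 0.0507
wrist 0.035 top 0.0506
wrist 0.046 top 0.0444
body x range [-0.036   0.0364]
0.85 px 474.0 256.0 S 34.0 ctr [ 0.5911 -0.3001] yaw -3.067 z 0.024 len 0.105
0.73 px 172.0 227.0 S 8.0 ctr [0.6396 0.4009] yaw 1.632 z 0.044 len 0.079
0.60 px 458.0 327.0 S 214.0 ctr [ 0.429  -0.2637] yaw 2.081 z 0.024 len 0.113
0.97 px 173.0 308.0 S 42.0 ctr [0.4567 0.3906] yaw 2.966 z 0.024 len 0.113
23.1 [0.60939706 0.16981871 0.30176845]
```

```bash
python3 - <<'E'
from h import *
go(0.669,-0.295,0.30,3.2146)
E
```

```text
turn -0.192 then xyz [-0.0255 -0.4679  0.0018] | untuned xyz [-0.1145 -0.4544  0.0018] F [ 0.1  0.  -0.5] t 23.1 op 0.0501
```

Emit:
{"fn": "apply_moves", "kwargs": {
  "deltas": [
    [0,0,0,-0.1],
    [0,0,0,-0.092],
    [-0.0025,-0.047,0,0],
    [-0.0025,-0.047,0,0],
    [-0.0025,-0.047,0,0],
    [-0.0025,-0.047,0,0],
    [-0.0025,-0.047,0,0],
    [-0.0025,-0.047,0,0],
    [-0.0025,-0.047,0,0],
    [-0.0025,-0.047,0,0],
    [-0.0025,-0.047,0,0],
    [-0.003,-0.045,0,0]
  ]
}}

```text
t: 24.3
tool_pos: [0.6688, -0.2974, 0.3019]
tcp_rot: [-3.142, 0.0, -3.07]
contact_force: [0.7, -0.1, 0.6]
opening: 0.05
gripper_force: 0.0
```

Emit:
{"fn": "apply_moves", "kwargs": {
  "deltas": [
    [0,0,0,0],
    [0,0,0,0],
    [0,0,0,0],
    [0,0,0,0]
  ]
}}

```text
t: 24.7
tool_pos: [0.6695, -0.2934, 0.3018]
tcp_rot: [3.14, 0.0, -3.067]
contact_force: [0.4, 0.4, -0.5]
opening: 0.0498
gripper_force: 0.0
```

```bash
python3 - <<'E'
from rw import *
x,y,a=find(.589,-.30); go(x,y,0.181,a+np.pi)
E
```

```text
ctr 587.6 -299.3 size 116 29 yaw 0.081 z 0.031 px [ 294   43   43  162 5725]
turn -0.007 then xyz [0.0821 0.0009 0.1209] | untuned xyz [0.0821 0.0003 0.1209] F [-0.2 -0.3 -0.2] t 24.8 op 0.05
```

Emit:
{"fn": "apply_moves", "kwargs": {
  "deltas": [
    [0.041,0.0004,0,-0.007],
    [0.041,0.0004,0,0],
    [0,0,0.04,0],
    [0,0,0.03,0],
    [0,0,0.025,0],
    [0,0,0.016,0],
    [0,0,0.009,0],
    [0,0,0,0],
    [0,0,0,0],
    [0,0,0,0]
  ]
}}

```text
t: 25.75
tool_pos: [0.5878, -0.3011, 0.183]
tcp_rot: [-3.141, 0.002, -3.062]
contact_force: [0.3, -0.2, -0.6]
opening: 0.0501
gripper_force: 0.0
```

Emit:
{"fn": "apply_moves", "kwargs": {
  "deltas": [
    [0,0,0,0],
    [0,0,0,0],
    [0,0,0,0],
    [0,0,0,0],
    [0,0,0,0]
  ],
  "fingers": 0.0,
  "newtons": 45
}}

```text
t: 26.25
tool_pos: [0.5873, -0.3008, 0.182]
tcp_rot: [-3.142, 0.0, -3.062]
contact_force: [-1.0, 0.4, 2.6]
opening: 0.0274
gripper_force: 45.0
```

Emit:
{"fn": "apply_moves", "kwargs": {
  "deltas": [
    [0,0,-0.02,0],
    [0,0,-0.03,0],
    [0,0,-0.04,0],
    [0,0,-0.03,0],
    [0,0,0,0],
    [0,0,0,0],
    [0,0,0,0]
  ]
}}

```text
t: 26.95
tool_pos: [0.5867, -0.3005, 0.3002]
tcp_rot: [3.14, -0.002, -3.062]
contact_force: [-0.1, 0.6, -2.0]
opening: 0.0274
gripper_force: 45.0
```

```bash
python3 - <<'E'
from held import *
held()
O=np.array([.541,.1445]);ex=np.array([np.cos(.12),-np.sin(.12)]);ey=np.array([np.sin(.12),np.cos(.12)])
p=O+.0095*ex-.033*ey;print(p)
go(p[0],p[1],0.2477,3.0216)
E
```

```text
held end [0.0573 0.0579 0.0581] 5161 F [ 1.   0.2 -1.5] gf 44.99967946205288
0.024 top -0.1532 y 0.0001
0.03 top -0.1531 y 0.0
0.034 top -0.1531 y 0.0001
0.042 top -0.1595 y 0.0019
0.046 top -0.1595 y 0.0021
0.05 top -0.1593 y 0.0018
0.054 top -0.1595 y 0.0018
[0.54648118 0.11060005]
turn 0.199 then xyz [0.0891 0.4033 0.0523] | untuned xyz [0.0076 0.413  0.0523] F [ 1.   0.2 -1.5] t 27.0 op 0.0272
```

Emit:
{"fn": "apply_moves", "kwargs": {
  "deltas": [
    [0,0,0,0.1],
    [0,0,0,0.099],
    [0.0089,0.0403,0,0],
    [0.0089,0.0403,0,0],
    [0.0089,0.0403,0,0],
    [0.0089,0.0403,0,0],
    [0.0089,0.0403,0,0],
    [0.0089,0.0403,0,0],
    [0.0089,0.0403,0,0],
    [0.0089,0.0403,0,0],
    [0.0089,0.0403,0,0],
    [0.009,0.0406,0,0]
  ]
}}

```text
t: 28.2
tool_pos: [0.5463, 0.1118, 0.3006]
tcp_rot: [-3.141, -0.002, 3.022]
contact_force: [1.0, 1.0, -1.0]
opening: 0.0276
gripper_force: 45.0
```

Emit:
{"fn": "apply_moves", "kwargs": {
  "deltas": [
    [0,0,0.02,0],
    [0,0,0.02,0],
    [0,0,0.013,0],
    [0,0,0,0],
    [0,0,0,0],
    [0,0,0,0]
  ]
}}

```text
t: 28.8
tool_pos: [0.5467, 0.1099, 0.2489]
tcp_rot: [-3.141, -0.001, 3.021]
contact_force: [-2.7, -0.6, -2.8]
opening: 0.0275
gripper_force: 45.0
```

```bash
python3 - <<'E'
from held import *
go(.5465,.1106,0.2165,3.0216)
held()
E
```

```text
turn -0.001 then xyz [0.0003 0.0007 0.0324] | untuned xyz [0.0003 0.0007 0.0324] F [-2.7 -0.6 -2.8] t 28.8 op 0.0275
held end [0.0576 0.0581 0.0582] 5232 F [-3.8 -0.3 -3. ] gf 44.999662139452994
0.024 top -0.153 y 0.0001
0.03 top -0.1529 y 0.0001
0.034 top -0.1529 y 0.0002
0.042 top -0.1593 y 0.0016
0.046 top -0.1593 y 0.0016
0.05 top -0.1592 y 0.0015
0.054 top -0.159 y 0.0014
```

Emit:
{"fn": "apply_moves", "kwargs": {
  "deltas": [
    [0.0012,-0.0005,0,0],
    [0,0,0,0],
    [0,0,0,0]
  ]
}}

```text
t: 29.15
tool_pos: [0.546, 0.1099, 0.2492]
tcp_rot: [3.141, 0.001, 3.022]
contact_force: [-1.1, -0.0, -0.5]
opening: 0.0271
gripper_force: 45.0
```

Emit:
{"fn": "apply_moves", "kwargs": {
  "deltas": [
    [0,0,0.01,0],
    [0,0,0.01,0],
    [0,0,0.005,0],
    [0,0,0.004,0],
    [0,0,0.003,0],
    [0,0,0,0],
    [0,0,0,0]
  ]
}}

```text
t: 29.85
tool_pos: [0.5458, 0.11, 0.2165]
tcp_rot: [3.142, -0.0, 3.022]
contact_force: [-2.7, 0.5, 3.0]
opening: 0.0276
gripper_force: 45.0
```

```bash
python3 held.py
```

```text
held end [0.0809 0.0818 0.0826] 8087 F [-2.2  1.4  2.9] gf 45.0016287015751
0.024 top -0.1573 y 0.0001
0.03 top -0.1583 y 0.0001
0.034 top -0.1592 y 0.0001
0.042 top -0.1674 y 0.0015
0.046 top -0.1682 y 0.0015
0.05 top -0.1689 y 0.0014
0.054 top -0.1696 y 0.0007
```

Emit:
{"fn": "apply_moves", "kwargs": {
  "deltas": [
    [0.003,0,0,0],
    [0.003,0,0,0],
    [0.003,0,0,0],
    [0.003,0,0,0],
    [0.001,0,0,0],
    [0,0,0,0],
    [0,0,0,0],
    [0,0,0,0]
  ]
}}

```text
t: 30.7
tool_pos: [0.5336, 0.1113, 0.2171]
tcp_rot: [3.141, 0.002, 3.022]
contact_force: [5.9, -0.8, -1.3]
opening: 0.0275
gripper_force: 45.0
```

```bash
python3 - <<'E'
from held import *
held()
from seat import O,ex,ey
D=bot.sense()['tool_pos'][:2]-O; print(D@ex,D@ey)
E
```

```text
held end [0.0737 0.0766 0.078 ] 7323 F [ 6.5 -0.5 -1. ] gf 44.99918318353593
0.024 top -0.1573 y 0.0002
0.03 top -0.1583 y 0.0001
0.034 top -0.1591 y 0.0002
0.042 top -0.1668 y 0.0006
0.046 top -0.1679 y -0.0003
0.05 top -0.1686 y -0.0002
0.054 top -0.1694 y -0.0005
-0.003376824268614007 -0.03384396377881395
```

Emit:
{"fn": "apply_moves", "kwargs": {
  "deltas": [
    [0,0,0.003,0],
    [0,0,0.003,0],
    [0,0,0.003,0],
    [0,0,0.002,0],
    [0,0,0,0],
    [0,0,0,0]
  ]
}}

```text
t: 31.35
tool_pos: [0.5347, 0.1112, 0.207]
tcp_rot: [3.14, 0.005, 3.021]
contact_force: [7.8, -1.4, 4.7]
opening: 0.0273
gripper_force: 45.0
```

```bash
python3 held.py
```

```text
held end [0.0736 0.0763 0.078 ] 7974 F [ 8.1 -0.7  4.9] gf 45.00130436383188
0.024 top -0.1544 y 0.0001
0.03 top -0.1547 y 0.0002
0.034 top -0.1552 y 0.0003
0.042 top -0.1622 y 0.001
0.046 top -0.1626 y -0.0004
0.05 top -0.1629 y -0.0003
0.054 top -0.1622 y -0.0006
```

Emit:
{"fn": "apply_moves", "kwargs": {
  "deltas": [
    [0.001,0,0.001,0],
    [0,0,0.001,0],
    [0,0,0.001,0],
    [0,0,0.001,0],
    [0,0,0,0],
    [0,0,0,0]
  ]
}}

```text
t: 32.0
tool_pos: [0.5346, 0.1112, 0.2035]
tcp_rot: [3.14, 0.007, 3.021]
contact_force: [10.0, -2.3, 6.0]
opening: 0.0276
gripper_force: 45.0
```

```bash
python3 held.py
```

```text
held end [0.0728 0.0755 0.0771] 8205 F [10.2 -1.4  6.8] gf 45.00225002411753
0.024 top -0.1526 y -0.0001
0.03 top -0.1527 y 0.0002
0.034 top -0.1533 y -0.0001
0.042 top -0.1593 y 0.0014
0.046 top -0.1596 y -0.0004
0.05 top -0.1594 y -0.0003
0.054 top -0.1585 y -0.0007
```

Emit:
{"fn": "apply_moves", "kwargs": {
  "deltas": [
    [0,0,0.001,0],
    [0,0,0,0],
    [0,0,0,0]
  ]
}}

```text
t: 32.35
tool_pos: [0.5346, 0.1112, 0.2029]
tcp_rot: [3.14, 0.008, 3.021]
contact_force: [8.4, -2.0, 11.9]
opening: 0.0273
gripper_force: 45.0
```

Emit:
{"fn": "apply_moves", "kwargs": {
  "deltas": [
    [0,0,0,0],
    [0,0,0,0],
    [0,0,0,0],
    [0,0,-0.03,0],
    [0,0,-0.03,0],
    [0,0,-0.04,0],
    [-0.035,0,0,0],
    [-0.035,0,0,0],
    [0,0,0,0],
    [0,0,0,0],
    [0,0,0,0]
  ],
  "fingers": 0.05
}}

```text
t: 33.45
tool_pos: [0.6002, 0.1034, 0.2999]
tcp_rot: [-3.141, -0.002, 3.022]
contact_force: [0.4, 0.7, 0.4]
opening: 0.0499
gripper_force: 0.0
```

```bash
python3 - <<'E'
from seat import *
seat('wrist',.033)
seat('wrist',-.033)
im,_=vision.get_image('wrist'); cv2.imwrite('pics/w6.png',im)
go(.6152,.1195,.236,3.021)
E
```

```text
wrist -0.056 top 0.045
wrist -0.05 top 0.0442
wrist -0.035 top 0.0504
wrist -0.02 top 0.0507
wrist 0 top 0.0507
wrist 0.02 top 0.0506
wrist 0.035 top 0.0506
wrist 0.046 top 0.0444
body x range [-0.0356  0.0363]
wrist -0.056 top 0.0451
wrist -0.05 top 0.0442
wrist -0.035 top 0.0503
wrist -0.02 top 0.0506
wrist 0 top 0.0508
wrist 0.02 top 0.0506
wrist 0.035 top 0.0507
wrist 0.046 top 0.0444
body x range [-0.0355  0.0369]
turn 0.001 then xyz [-0.0126  0.0177  0.0646] | untuned xyz [-0.0127  0.0177  0.0646] F [-0.5  0.7  1.1] t 33.6 op 0.05
```

View pics/w6.png

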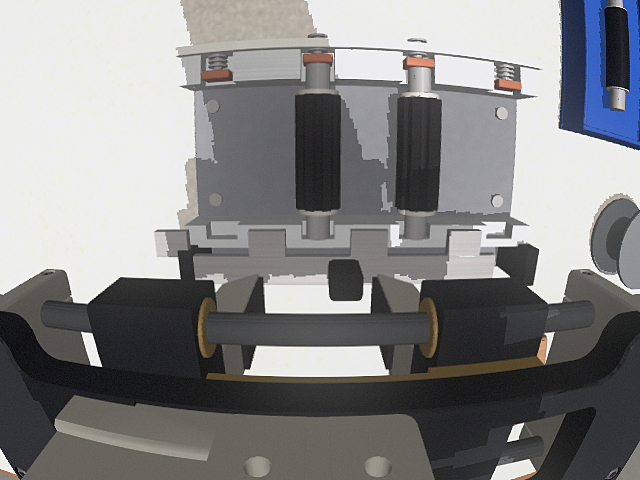

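Emit:
{"fn": "apply_moves", "kwargs": {
  "deltas": [
    [-0.0126,0.0177,0,0],
    [0,0,0.03,0],
    [0,0,0.02,0],
    [0,0,0.014,0],
    [0,0,0,0],
    [0,0,0,0],
    [0,0,0,0]
  ]
}}

```text
t: 34.3
tool_pos: [0.6164, 0.1193, 0.2379]
tcp_rot: [3.141, 0.002, 3.022]
contact_force: [-0.5, 1.0, 0.8]
opening: 0.0498
gripper_force: 0.0
```

Emit:
{"fn": "apply_moves", "kwargs": {
  "deltas": [
    [0,0,0,0],
    [0,0,0,0],
    [0,0,0,0],
    [0,0,0,0],
    [0,0,0,0]
  ],
  "fingers": 0.0,
  "newtons": 20
}}

```text
t: 34.8
tool_pos: [0.616, 0.1192, 0.2369]
tcp_rot: [3.142, 0.0, 3.022]
contact_force: [-0.3, -1.5, 2.4]
opening: 0.0196
gripper_force: 20.0
```

Emit:
{"fn": "apply_moves", "kwargs": {
  "deltas": [
    [0,0.004,0,0],
    [0,0.005,0,0],
    [0,0.005,0,0],
    [0,0.005,0,0],
    [0,0.005,0,0],
    [0,0.004,0,0],
    [0,0.003,0,0],
    [0,0,0,0],
    [0,0,0,0],
    [0,0,0,0]
  ]
}}

```text
t: 35.8
tool_pos: [0.6198, 0.1511, 0.2369]
tcp_rot: [3.14, 0.0, 3.023]
contact_force: [-0.6, 2.2, 4.7]
opening: 0.0196
gripper_force: 20.0
```

Emit:
{"fn": "apply_moves", "kwargs": {
  "deltas": [
    [0,0.002,0,0],
    [0,0.002,0,0],
    [0,0.001,0,0],
    [0,0,0,0],
    [0,0,0,0],
    [0,0,0,0]
  ]
}}

```text
t: 36.4
tool_pos: [0.6201, 0.152, 0.2369]
tcp_rot: [-3.138, -0.001, 3.019]
contact_force: [-3.6, -9.0, 9.8]
opening: 0.0197
gripper_force: 20.0
```

Emit:
{"fn": "apply_moves", "kwargs": {
  "deltas": [
    [0,0,0,0],
    [0,0,0,0],
    [0,0,0,0],
    [0,0,-0.03,0],
    [0,0,-0.03,0],
    [-0.02,0,-0.02,0],
    [0,0,0,0],
    [0,0,0,0],
    [0,0,0,0]
  ],
  "fingers": 0.05
}}

```text
t: 37.3
tool_pos: [0.6393, 0.1529, 0.3154]
tcp_rot: [-3.141, -0.002, 3.022]
contact_force: [0.1, 0.1, 0.0]
opening: 0.0503
gripper_force: 0.0
```

```bash
python3 - <<'E'
from seat import *
im,d=vision.get_image('wrist'); cv2.imwrite('pics/w7.png',im)
P=cloud('wrist',d); cx=(P[...,:2]-O)@ex;cy=(P[...,:2]-O)@ey;z=P[...,2]
m=(z>.078)&(z<.088)&(cx>.05)&(cx<.1)&(abs(cy)<.06)&(d>0); print('grip y',np.percentile(cy[m],[2,50,98]).round(4),m.sum())
seat('wrist',.033)
E
```

```text
grip y [0.0084 0.0179 0.0273] 978
wrist -0.056 top 0.045
wrist -0.05 top 0.0441
wrist -0.035 top 0.0502
wrist -0.02 top 0.0505
wrist 0 top 0.0504
wrist 0.02 top 0.0506
wrist 0.035 top 0.0505
wrist 0.046 top 0.0529
body x range [-0.0359  0.0364]
```

View pics/w7.png

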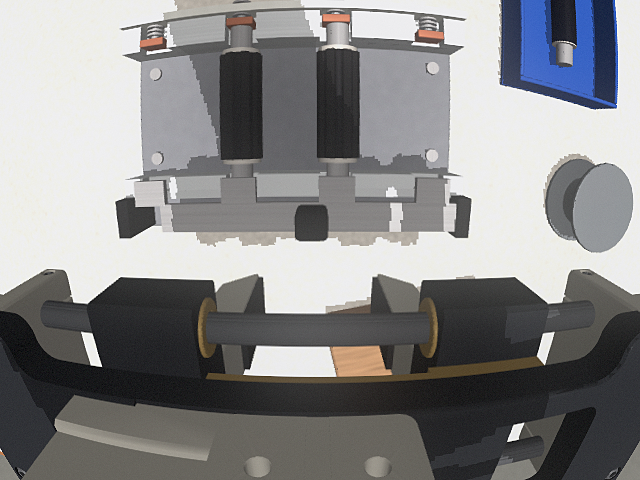

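The keeper is closed, with its grip at (311,222), cassette y +17.9 mm. Its tabs cover both rollers at (240,185) and (333,185), and the worn roller lies in the tray.

```bash
python3 -c "
from h import *
print(bot.finish_job())"
```

```text
the job is handed in; nothing more can be done
None
```

The job is handed in: the worn roller is in the reject tray, the two ribbed rollers found on the bench are seated in bays 1 and 2, and the keeper is closed over them at its stop; the judge returned no verdict.

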